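# Start up the egg stall's ticket scale

## Robot

A 6-joint arm with a two-finger parallel gripper is mounted at the origin on the work surface. World frame = base frame: x ahead of the robot, y to its left, z up, the work surface at z = 0. Lengths are in mm, angles in rad, forces in N, time in s.
With the tool pointing down it reaches from about 350 to 850 mm from the base axis. Payload 8.1 kg.
Tool frame: the origin (TCP) lies at the very end of the fingers, on their centre line; the grasp point (between the pads) lies 19 mm behind it; z points along the fingers, y is the direction in which the jaws open and shut (so a half turn about z gives the same grasp; the last joint's range is limited). The gripper opens to 85 mm and grips with 20 to 120 N. Pads are 22 mm wide; open, the fingers measure 114 mm over their backs; the gripper's body (76 mm by 85 mm) begins 54 mm behind the grasp point. The pads swing forward as they close: fully open they stand 13 mm farther back than shut.
Start: joints at [-1.397, 0.13, 1.488, -0, 1.523, -0.085], TCP at [153.573, -580.018, 231.292] pointing down, gripper open.
Joint ranges: [-2.96, 2.96], [-0.89, 2.26], [0.02, 2.5], [-1.34, 4.48], [0, 2.73], [-2.66, 2.66]. Speed limits (rad/s): [2.39, 2.39, 2.79, 3.14, 3.14, 3.14].

## Interface

Orientations are given as a unit quaternion [x, y, z, w].
In Python, from workcell import bot, grab_frame, camera_info gives the robot as it stands.
- The arm moves only by the tool play_rows, never from a script. Its argument "deltas" is one flat list of numbers, 4 for each row, row after row: the shift along the tool's x, y, z in mm, then the turn about the tool's z in rad. A call has exactly 8 rows; each row shifts and turns the commanded pose from where the row before left it, along the tool's axes as they then stand; what a row does not reach is not made up. A row lasts 1/12 s, in which the tool goes at most 41.7 mm and 7.16 degrees, less where a joint would pass 70% of its speed; a pose out of reach is approached as far as the arm can. A call with a gripper value outside its range is refused whole. "hand" is the opening, from 0 (shut) to 1 (fully open), set as the call begins (left out, the last holds). The fingers move at their own pace and stop on an object; "squeeze" is the grip in N (left out, the last holds). Time passes only in rows, so rows that do not move let the fingers close, or fill a call up. It gives the time, the measured TCP pose, the force and the opening at its end, in the units of the state.
- bot.get_obs(): the state, without advancing time (a new reading comes with each control period).
- grab_frame(name): name is "scene" or "side" or "wrist"; returns the picture (384x512x3 uint8, red, green, blue); there is no depth.
- camera_info(name): a dict with "intrinsics" (3x3 intrinsics, pixels), "k1" (the pictures are not rectified: a ray, as slopes to the right and down, at radius r is drawn at 1 + k1 r^2 times it, then the intrinsics apply), "R" (3x3) and "t" (3): a world point X has camera coordinates R X + t. Camera axes: x right, y down, z forward; pixel columns grow to the right and rows downward; lengths in mm; the calibration is good to about 2 mm. A picture is of the moment at which its call begins: read the wrist's pose just before it. camera_info takes no time and is no camera call; for the wrist camera it gives the pose at the moment of the call.
- bot.sign_off(): hands the job in, once; it reports no verdict.
The state is a dict: "clock": time; "joint_positions": joint angles; "dq": joint speeds; "tau": joint torques, N m; "tcp_pos": TCP position; "tcp_rot": TCP orientation; "ft_force": force on the tool from outside, world axes, zero at the start; "ft_torque": the same for the moment, N m; "grip_width": finger opening in mm.
Only numpy, scipy, OpenCV 4.12 (cv2) and the standard library are available. Lean on these libraries where they do the work, as an engineer would, in place of code of your own. Each camera call takes 0.05 s, during which the arm holds its last target. There are 200 camera calls.

## Task

Get the egg stall's ticket scale ready for selling (all pushes and presses of the fingertips, nothing needs grasping): push the ticket printer's open cover fully shut, then press down the raised end of the rocker on the switch box until it has tipped right over, and last press the round key on the scale all the way down and let it come up again, to zero the scale with the empty carton on it. Keep to this order, do not press the scale's square or oblong keys, and pick up or shift nothing: the carton and all the other loose things stay where they stand.

Things in the scene. Friction and masses are not known exactly. Their poses are not given: they have to be found in the camera images.
- cover (a joint): hinge angle of the ticket printer's cover: 0 rad = fully shut (its top flush with the printer's rear deck), grows as it opens upward (stop at 1.2); starts between 0.4 and 0.7. A stiff hinge (about 0.1 N m): the cover stays where it is left, and closes when its top is pushed down near the free edge (about 1.5 to 3 N).
- printer: ticket printer: a solid grey plastic box 160 (x) x 130 (y) mm, 84 mm high; origin at the centre of its underside on the counter, z up, x from the cover's free edge towards its hinge (away from the robot when not turned). The cover lies over its front part.
- cover_hinge (a point): on the cover's hinge line at the printer's top, middle of its width, 83 mm above the counter; axes as the printer's, does not move with the cover. The cover is a flat grey plate, 126 mm wide, 107 mm from hinge to free edge (on the -x side), 10 mm thick; shut, its top lies level with this point.
- cover_edge (a point): middle of the cover's free edge, on its top face, 107 mm from the hinge line; moves with the cover.
- rocker (a joint): angle of the rocker on the switch box: 0 rad = off (the end farther from the robot stands raised), 0.36 = on, fully tipped over to its stop. It stays where it is left (friction about 0.08 N m, so about 4 N pressed on the raised end 20 mm from the pivot).
- switch_box: white switch box 130 (x) x 100 (y) mm, 45 mm high; origin at the centre of its underside on the counter, z up, x along the rocker from its low end to its raised end (away from the robot when not turned). The rocker sits in the middle of its top.
- rocker_pivot (a point): the rocker's pivot, middle of its shallow V-shaped top, 57 mm above the counter; axes as the switch box's, does not move with the rocker. Two flat grey wings, each 30 mm long (x), 36 mm wide: off, the -x wing is level at this height and the +x wing rises outward at 0.36 rad; on, the +x wing is level at this height and the other rises.
- rocker_raised (a point): on the top face of the end that is raised at the start, 20 mm from the pivot; moves with the rocker.
- scale: counter scale: white base 270 (x) x 260 (y) mm, origin at the centre of its underside, z up, -x towards its front apron with three keys. Apron top 45 mm above the counter; the steel pan behind it (from x = -62 mm) has its top at 65 mm; a low display stands at the rear, 120 mm high. An empty carton stands on the pan.
- round_key (a joint): travel of the round key (the tare key): 0 = up, 0.006 m = fully down. Sprung, fully down takes about 3.4 N; comes up by itself.
- round_key_top (a point): centre of the top of the round key, 26 mm across, pale plastic, 59 mm above the counter when up, 10 mm proud of its 38 x 42 mm black surround; axes as the scale's. The three keys lie in a row along the scale's y, 60 mm apart, 108 mm in front of the scale's origin; which key has which place varies.
- square_key (a joint): travel of the square key, 0 = up, 0.006 m = down: not to be pressed.
- square_key_top (a point): centre of the top of the square key, 24 x 24 mm, same height as the round one.
- oblong_key (a joint): travel of the oblong key, 0 = up, 0.006 m = down: not to be pressed.
- oblong_key_top (a point): centre of the top of the oblong key, 14 mm (x) x 32 mm (y), same height as the round one.
- carton: empty pulp egg carton on the scale pan, 100 x 150 x 38 mm, loose; origin at the centre of its underside.
- full_tray: pulp tray of twelve eggs, 145 x 190 mm, about 65 mm high, loose on the counter behind; origin at the centre of its underside.
- coin_dish: small white ceramic bowl, 84 mm across, 22 mm high, loose; origin at the centre of its underside.
- stamp: rubber stamp 26 x 50 mm with a wooden handle, 56 mm high, loose; origin at the centre of its underside.
- marker: marker pen, 110 x 17 mm lying, 17 mm high, loose; origin under its middle.
- ticket_roll: standing roll of ticket paper, 52 mm across, 57 mm high, loose; origin at the centre of its underside.
Not all that is in view belongs to the job. What is shaped like the carton but pink or turquoise is not meant.

How it is judged (in metres and radians):
On the way, in this order (a step that is already met when the one before it is completed fails the run):
1. the printer's cover is pushed shut (value of joint cover below 0.05 rad), for 0.1 s.
2. the rocker is tipped over to on (value of joint rocker above 0.3 rad), for 0.1 s.
3. the round key is pressed down (value of joint round_key above 0.0042 m), for 0.05 s.
At the end, for the whole second after the job is handed in: The cover is shut (within 0.05 rad), the rocker is on (above 0.30 of 0.36 rad), all three keys are up again (within 1 mm), and the carton and the other five loose things are at rest within 20 mm of where they started (value of joint cover below 0.05 rad and value of joint rocker above 0.3 rad and value of joint each of round_key, square_key, oblong_key below 0.001 m and distance of each of carton, full_tray, coin_dish, stamp, marker, ticket_roll from where it was at the start of the episode below 0.02 m and linear speed of each of carton, full_tray, coin_dish, stamp, marker, ticket_roll below 0.02 m/s); the robot touches nothing.
It fails at once if the rocker is tipped over while the printer's cover is still open (value of joint rocker above 0.18 rad and value of joint cover above 0.1 rad).
It fails at once if the round key is pressed before the rocker is on (value of joint round_key above 0.003 m and value of joint rocker below 0.28 rad).
It fails at once if the square or the oblong key is pressed (value of joint any of square_key, oblong_key above 0.003 m).
It fails at once if the carton or another loose thing is lifted, carried, shifted or knocked over (distance of any of carton, full_tray, coin_dish, stamp, marker, ticket_roll from where it was at the start of the episode above 0.03 m or angle between any of carton, full_tray, coin_dish, stamp, marker, ticket_roll's own z axis and vertical above 0.5 rad).
It also fails if it takes over 64 s, if anything falls off the work surface, if the arm or the gripper's body presses on something with over 40 N, if the wrist force passes 120 N, or if a joint passes its speed limit or range.

## Working session

There is one attempt and no reset: what is moved stays moved. The work goes in short steps, Python scripts to look and compute and a tool call to move; the robot and the scene stay as the last step left them, time stands still between calls to the robot, and variables do not carry over. Pictures are saved under pics/ and viewed, about 8 in all and at most 12, crops included, and the job is handed in when it is done.

Besides the shell and the picture viewer there is one more tool, called after ">>>" by a JSON object that holds its "fn" and its "kwargs". play_rows: Moves the arm, as the interface text tells. Its arguments: {"type":"object","properties":{"deltas":{"type":"array","items":{"type":"number"}},"hand":{"type":"number"},"squeeze":{"type":"number"}},"required":["deltas"]}

```bash
mkdir -p pics; cat > h.py <<'E'
import numpy as np, cv2
from workcell import bot, grab_frame, camera_info
def ray(n,u,v,ci=None):
    c=ci or camera_info(n);K=np.array(c["intrinsics"]);R=np.array(c["R"]);t=np.array(c["t"])
    d=np.array([(u-K[0,2])/K[0,0],(v-K[1,2])/K[1,1]]);s=d.copy()
    for _ in range(30): s=d/(1+c["k1"]*(s@s))
    return -R.T@t, R.T@np.array([s[0],s[1],1])
def onz(n,u,v,z,ci=None):
    o,d=ray(n,u,v,ci);return (o+d*(z-o[2])/d[2]).round(1)
def proj(n,X,ci=None):
    c=ci or camera_info(n);K=np.array(c["intrinsics"]);p=np.array(c["R"])@np.array(X)+np.array(c["t"])
    s=p[:2]/p[2];s=s*(1+c["k1"]*(s@s));return (K[:2,:2]@s+K[:2,2]).round(1)
def tri(a,b):
    (o,d),(p,e)=a,b;d=d/np.linalg.norm(d);e=e/np.linalg.norm(e)
    A=np.eye(3)-np.outer(d,d);B=np.eye(3)-np.outer(e,e);return np.linalg.solve(A+B,A@o+B@p).round(1)
E
python3 - <<'E'
from h import *
o=bot.get_obs();print(o["clock"],o["tcp_pos"],o["tcp_rot"],o["grip_width"])
for n in("scene","side"):
    f=grab_frame(n);cv2.imwrite(f"pics/{n}0.png",cv2.resize(f[...,::-1],(800,600),interpolation=cv2.INTER_CUBIC));np.save(f"pics/{n}0.npy",f)
    c=camera_info(n);print(n,-np.array(c["R"]).T@np.array(c["t"]),c["k1"],np.array(c["intrinsics"])[0,0])
E
```

```text
0.0 [ 153.47722364 -579.46094202  230.22565549] [ 9.91639357e-01  1.29036747e-01 -4.13092803e-05 -9.49960799e-04] 85.1571504336131
scene [1236.10762037  156.35419481  898.54591637] -0.04175957672377109 395.9925540258201
side [136.80542067 584.11258356 695.90344431] 0.03938514518935406 361.85584172041325
```

View pics/scene0.png

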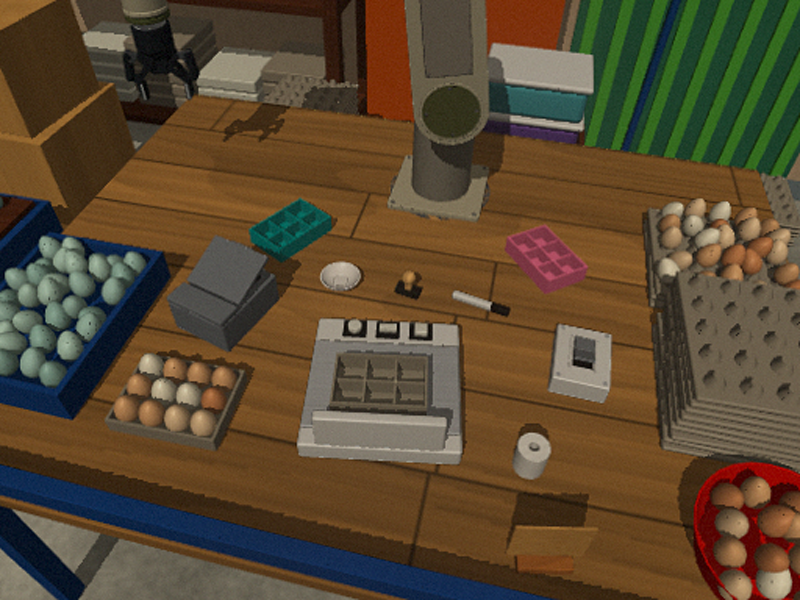

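View pics/side0.png

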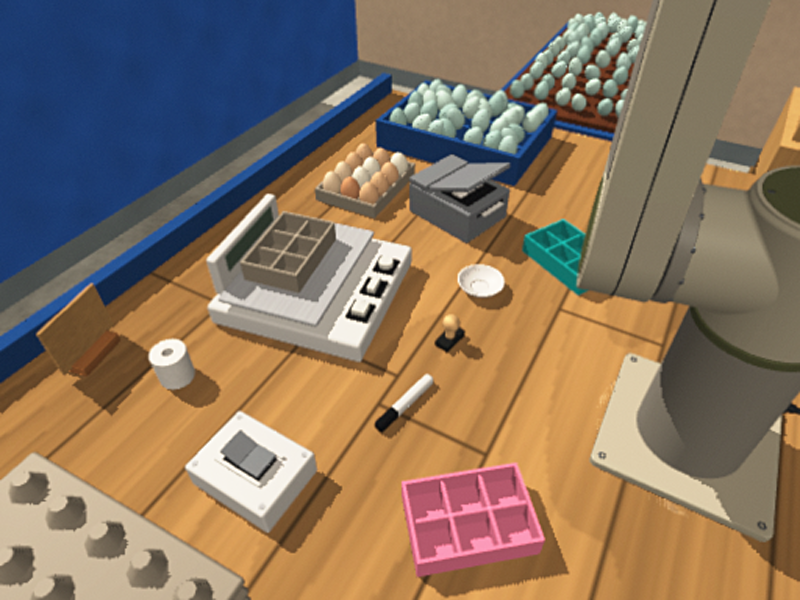

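The scene picture looks towards the robot, so image right is +y. It shows the printer at (222,290), the scale at (385,390) with its keys at (355,327), (388,329) and (421,330), and the switch box at (581,360). The side picture shows the same things: printer (458,195), keys (386,262), (374,287) and (360,310), box (252,468).

Candidates for the round key in the scene picture are the left key (355,327), the middle one (388,329), which looks oblong, and the right one (421,330), which looks square. The grey cover and the rocker each appear only once. Next I'll check these in a close crop.

```bash
python3 - <<'E'
from h import *
S=np.load("pics/scene0.npy");D=np.load("pics/side0.npy")
def crop(f,x,y,w,h):
    return cv2.resize(f[y:y+h,x:x+w],(400,300),interpolation=cv2.INTER_CUBIC)
# origins (native px) and sizes 4:3
a=[crop(S,210,196,80,60),crop(D,215,155,60,45)];b=[crop(S,100,146,88,66),crop(D,256,94,76,57)]
c=[crop(S,344,204,56,42),crop(D,112,256,96,72)]
cv2.imwrite("pics/c1.png",np.vstack([np.hstack(a),np.hstack(b)])[...,::-1])
cv2.imwrite("pics/c2.png",np.hstack(c)[...,::-1])
k=.64
for n,p in(("L",(355,322)),("M",(388,325)),("R",(421,326))): print(n,onz("scene",p[0]*k,p[1]*k,59))
E
```

```text
L [520.6 -65.9  59. ]
M [513.5  -6.1  59. ]
R [501.8  52.4  59. ]
```

View pics/c1.png

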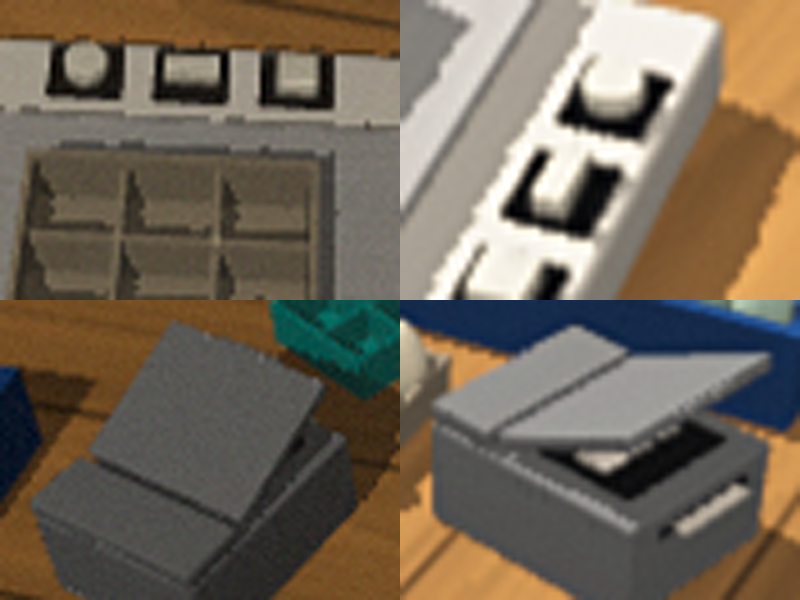

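View pics/c2.png

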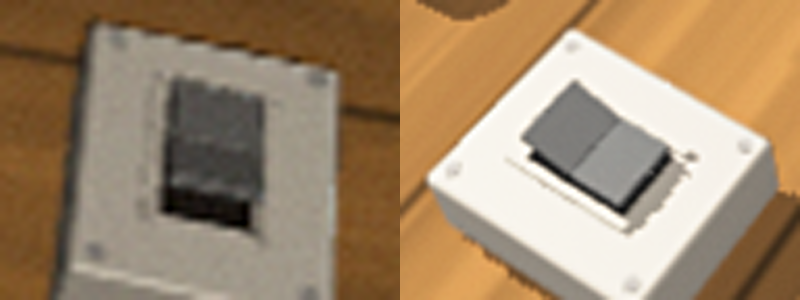

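The crops confirm that the left key in the scene picture (the far one in the side picture) is round, the middle one is oblong and the right one is square. The cover's corners and the rocker's V are clear in both views. Next I'll triangulate them.

```bash
python3 - <<'E'
from h import *
def T(nm,s,d,so,sk,do,dk):
    a=(so[0]+s[0]*sk,so[1]+s[1]*sk);b=(do[0]+d[0]*dk,do[1]+d[1]*dk)
    X=tri(ray("scene",*a),ray("side",*b));print(nm,X,"err",(proj("scene",X)-a).round(1),(proj("side",X)-b).round(1));return X
c=((100,146),.22,(256,94),.19)
e1=T("edge-y",(178,20),(370,55),*c);e2=T("edge+y",(322,80),(227,145),*c)
h1=T("h-y",(92,155),(227,50),*c);h2=T("h+y",(238,225),(100,137),*c)
print("edge",(e1+e2)/2,"hinge",(h1+h2)/2,"len",np.linalg.norm(e1-e2),np.linalg.norm(e1-h1))
p=((344,204),.14,(112,256),.24)
T("boxc -x-y",(95,22),(372,147),*p)
T("V",(214,142),(197,143),*p);T("raised end",(212,197),(147,113),*p);T("low end",(218,80),(250,170),*p)
k=((210,196),.2,(215,155),.15)
T("round",(85,62),(215,82),*k);T("oblong",(193,66),(160,170),*k);
# box top corners on z=45
print([onz("scene",344+.14*x,204+.14*y,45)[:2].tolist() for x,y in((95,22),(340,72),(62,270))])
print([onz("side",112+.24*x,256+.24*y,45)[:2].tolist() for x,y in((172,30),(375,147),(30,182))])
E
```

```text
edge-y [ 422.5 -365.5  124.5] err [-0.2 -0.2] [-0.2  0.2]
edge+y [ 457.1 -249.2  122.5] err [0.6 0.8] [ 0.7 -0.8]
h-y [ 519.8 -389.1   87.4] err [-0.2 -0.4] [-0.2  0.3]
h+y [ 549.3 -277.2   79.7] err [-0.1 -0.2] [-0.1  0.2]
edge [ 439.8  -307.35  123.5 ] hinge [ 534.55 -333.15   83.55] len 121.3542335479072 106.77387320875829
boxc -x-y [420.8 298.5  41.9] err [0.1 0. ] [ 0.1 -0.1]
V [487.5 343.4  57.5] err [-0.1  0. ] [-0.1 -0. ]
raised end [517.3 342.8  59.8] err [0.1 0. ] [ 0.1 -0.1]
low end [456.1 343.7  59.1] err [-0.2 -0.1] [-0.3  0.2]
round [525.8 -65.5  55.4] err [-0.1 -0.1] [-0.2  0.1]
oblong [516.2  -5.3  58.2] err [-0.2 -0.3] [-0.3  0.3]
[[423.6, 297.8], [427.5, 395.7], [553.2, 290.8]]
[[547.9, 294.5], [418.3, 299.4], [549.1, 391.6]]
```

The triangulation gives:
- **Cover:** edge at (440,-307,123), hinge at (534,-333,83), so it is open by about 0.39 rad.
- **Rocker:** pivot at (487,343,57).
- **Round key:** about (523,-66,59).

First I shut the fingers and turn the tool square to the world axes.

>>> {"fn": "play_rows", "kwargs": {"deltas": [0,0,0,0.0863,0,0,0,0.0863,0,0,0,0.0862,0,0,0,0,0,0,0,0,0,0,0,0,0,0,0,0,0,0,0,0], "hand": 0, "squeeze": 20}}

```text
clock: 0.77
tcp_pos: [153.6, -580.0, 231.2]
tcp_rot: [1.0, 0.001, -0.0, -0.0]
ft_force: [0.3, -0.4, -0.2]
grip_width: 0.4
```

>>> {"fn": "play_rows", "kwargs": {"deltas": [18,-17,0,0,18,-17,0,0,18,-17,0,0,18,-17,0,0,18,-17,0,0,18,-17,0,0,18,-17,0,0,18,-17,0,0]}}

```text
clock: 1.43
tcp_pos: [298.3, -443.1, 231.4]
tcp_rot: [1.0, 0.0, 0.0, 0.0]
ft_force: [0.7, -0.2, 0.2]
grip_width: 0.0
```

>>> {"fn": "play_rows", "kwargs": {"deltas": [18,-17,0,0,18,-17,0,0,18,-17,0,0,18,-17,0,0,18,-17,0,0,18,-17,0,0,18,-17,0,0,18,-17,0,0]}}

```text
clock: 2.1
tcp_pos: [442.4, -307.1, 231.5]
tcp_rot: [1.0, 0.0, 0.0, 0.0]
ft_force: [-0.5, -0.0, 0.2]
grip_width: -0.0
```

>>> {"fn": "play_rows", "kwargs": {"deltas": [5,3,0,0,0,0,20,0,0,0,20,0,0,0,20,0,0,0,20,0,0,0,15,0,0,0,5,0,0,0,0,0]}}

```text
clock: 2.77
tcp_pos: [445.5, -310.5, 129.6]
tcp_rot: [1.0, 0.0, -0.001, -0.001]
ft_force: [-0.2, -0.5, -0.3]
grip_width: 0.7
```

>>> {"fn": "play_rows", "kwargs": {"deltas": [0,0,6,0,0,0,6,0,0,0,6,0,0,0,6,0,0,0,6,0,0,0,6,0,0,0,6,0,0,0,0,0]}}

```text
clock: 3.43
tcp_pos: [445.8, -310.3, 87.5]
tcp_rot: [1.0, 0.0, -0.001, -0.001]
ft_force: [0.5, -0.4, -0.6]
grip_width: -0.1
```

>>> {"fn": "play_rows", "kwargs": {"deltas": [0,0,2,0,0,0,1,0,0,0,1,0,0,0,1,0,0,0,1,0,0,0,0,0,0,0,0,0,0,0,0,0]}}

```text
clock: 4.1
tcp_pos: [446.6, -311.0, 83.3]
tcp_rot: [1.0, 0.0, 0.0, 0.0]
ft_force: [-0.3, -0.1, 0.0]
grip_width: -0.0
```

```bash
python3 - <<'E'
from h import *
S=grab_frame("scene");D=grab_frame("side")
c=lambda f,x,y,w,h:cv2.resize(f[y:y+h,x:x+w],(400,300),interpolation=cv2.INTER_CUBIC)
cv2.imwrite("pics/c3.png",np.hstack([c(S,90,130,112,84),c(D,246,84,96,72)])[...,::-1]);print(bot.get_obs()["ft_force"])
E
```

```text
[1.33855225 0.5487999  0.27236268]
```

View pics/c3.png

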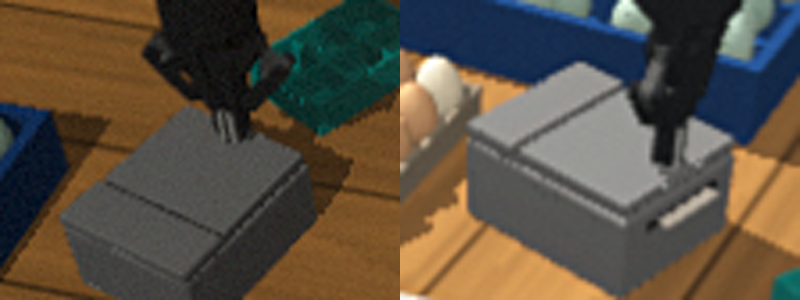

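The fingertip is on the cover near its free edge, at about (228,130) on the left and (668,165) on the right. The cover looks shut or almost shut. I'll press a little further until the force shows the stop.

>>> {"fn": "play_rows", "kwargs": {"deltas": [0,0,1,0,0,0,1,0,0,0,1,0,0,0,0,0,0,0,0,0,0,0,0,0,0,0,0,0,0,0,0,0]}}

```text
clock: 4.87
tcp_pos: [446.8, -311.3, 82.8]
tcp_rot: [1.0, 0.0, 0.0, 0.0]
ft_force: [-8.4, 6.8, 21.3]
grip_width: 0.0
```

The force jumps to 21 N at z = 82.8, so the cover is on its stop. I'll lift and cross to the rocker.

>>> {"fn": "play_rows", "kwargs": {"deltas": [0,0,-5,0,0,0,-15,0,0,0,-20,0,0,0,-20,0,0,0,-20,0,0,0,-20,0,0,0,-20,0,0,0,0,0]}}

```text
clock: 5.53
tcp_pos: [448.5, -312.6, 205.3]
tcp_rot: [1.0, 0.0, 0.003, 0.002]
ft_force: [0.5, -1.2, 1.5]
grip_width: 0.2
```

>>> {"fn": "play_rows", "kwargs": {"deltas": [2,-27,0,0,2,-27,0,0,2,-27,0,0,2,-27,0,0,2,-27,0,0,2,-27,0,0,2,-27,0,0,2,-27,0,0]}}

```text
clock: 6.2
tcp_pos: [462.3, -93.7, 199.6]
tcp_rot: [1.0, -0.0, -0.0, -0.0]
ft_force: [-0.2, 0.9, -0.2]
grip_width: 0.1
```

>>> {"fn": "play_rows", "kwargs": {"deltas": [3,-27,0,0,3,-27,0,0,3,-27,0,0,3,-27,0,0,3,-27,0,0,3,-27,0,0,3,-27,0,0,3,-27,0,0]}}

```text
clock: 6.87
tcp_pos: [486.3, 122.4, 199.6]
tcp_rot: [1.0, 0.0, -0.0, 0.0]
ft_force: [0.5, -0.3, 0.3]
grip_width: 0.2
```

>>> {"fn": "play_rows", "kwargs": {"deltas": [3,-27,0,0,3,-27,0,0,3,-27,0,0,3,-27,0,0,3,-27,0,0,3,-27,0,0,3,-27,0,0,0,-14,0,0]}}

```text
clock: 7.53
tcp_pos: [507.2, 326.5, 199.2]
tcp_rot: [1.0, 0.001, -0.0, -0.0]
ft_force: [0.1, -0.5, -0.7]
grip_width: 0.2
```

```bash
python3 - <<'E'
from h import *
S=grab_frame("scene");D=grab_frame("side")
c=lambda f,x,y,w,h:cv2.resize(f[y:y+h,x:x+w],(400,300),interpolation=cv2.INTER_CUBIC)
cv2.imwrite("pics/c4.png",np.hstack([c(S,90,130,112,84),c(D,246,84,96,72)])[...,::-1])
E
```

```text
(no output)
```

View pics/c4.png

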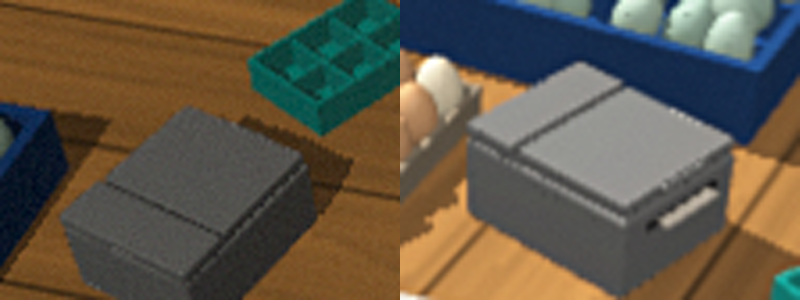

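>>> {"fn": "play_rows", "kwargs": {"deltas": [2,-16,0,0,0,0,20,0,0,0,20,0,0,0,20,0,0,0,20,0,0,0,20,0,0,0,15,0,0,0,0,0]}}

```text
clock: 8.3
tcp_pos: [507.1, 337.1, 80.7]
tcp_rot: [1.0, -0.0, -0.003, 0.002]
ft_force: [-0.8, -1.0, -0.4]
grip_width: -0.0
```

The cover now lies flush with the rear deck in both views (left edge corners (190,108) and (308,162)). Next I press the raised end of the rocker.

>>> {"fn": "play_rows", "kwargs": {"deltas": [0,-4,4,0,0,0,4,0,0,0,4,0,0,0,4,0,0,0,3,0,0,0,2,0,0,0,1,0,0,0,0,0]}}

```text
clock: 8.97
tcp_pos: [510.3, 344.2, 63.9]
tcp_rot: [1.0, -0.0, 0.001, -0.0]
ft_force: [3.0, -0.8, 3.4]
grip_width: 0.1
```

>>> {"fn": "play_rows", "kwargs": {"deltas": [0,0,1,0,0,0,1,0,0,0,1,0,0,0,0,0,0,0,0,0,0,0,0,0,0,0,0,0,0,0,0,0]}}

```text
clock: 9.63
tcp_pos: [509.3, 344.0, 60.1]
tcp_rot: [1.0, 0.0, -0.0, 0.0]
ft_force: [1.1, -0.1, 1.6]
grip_width: -0.2
```

>>> {"fn": "play_rows", "kwargs": {"deltas": [0,0,1,0,0,0,1,0,0,0,1,0,0,0,1,0,0,0,0,0,0,0,0,0,0,0,0,0,0,0,0,0]}}

```text
clock: 10.3
tcp_pos: [509.5, 344.1, 57.0]
tcp_rot: [1.0, 0.0, -0.0, -0.0]
ft_force: [-2.1, -1.5, 8.9]
grip_width: -0.0
```

>>> {"fn": "play_rows", "kwargs": {"deltas": [0,0,1,0,0,0,1,0,0,0,0,0,0,0,0,0,0,0,0,0,0,0,0,0,0,0,0,0,0,0,0,0]}}

```text
clock: 10.97
tcp_pos: [509.6, 344.2, 56.9]
tcp_rot: [1.0, 0.0, 0.0, -0.0]
ft_force: [-10.3, -5.2, 22.9]
grip_width: -0.1
```

The rocker is on its stop at z = 57 with 23 N. I'll lift, cross to just above the round key and take a look.

>>> {"fn": "play_rows", "kwargs": {"deltas": [0,0,-5,0,0,0,-15,0,0,0,-20,0,0,0,-20,0,0,0,-20,0,0,0,-20,0,0,0,-20,0,0,0,0,0]}}

```text
clock: 11.63
tcp_pos: [511.3, 344.9, 178.7]
tcp_rot: [1.0, -0.0, 0.002, -0.001]
ft_force: [1.2, -0.3, 1.2]
grip_width: -0.2
```

>>> {"fn": "play_rows", "kwargs": {"deltas": [0,25,0,0,0,25,0,0,0,25,0,0,0,25,0,0,0,25,0,0,0,25,0,0,0,25,0,0,0,25,0,0]}}

```text
clock: 12.3
tcp_pos: [508.5, 142.7, 172.8]
tcp_rot: [1.0, 0.0, -0.001, 0.0]
ft_force: [0.4, -0.5, 0.2]
grip_width: -0.4
```

>>> {"fn": "play_rows", "kwargs": {"deltas": [0,30,0,0,0,30,0,0,0,30,0,0,0,30,0,0,0,30,0,0,0,30,0,0,0,30,0,0,0,0,0,0]}}

```text
clock: 12.97
tcp_pos: [508.6, -70.4, 173.0]
tcp_rot: [1.0, -0.002, -0.001, 0.001]
ft_force: [0.3, -0.2, 0.1]
grip_width: -0.2
```

```bash
python3 - <<'E'
from h import *
print(bot.get_obs()["tcp_pos"]);ci=camera_info("wrist");W=grab_frame("wrist")
import pickle;pickle.dump(ci,open("pics/w.pkl","wb"))
S=grab_frame("scene");D=grab_frame("side")
c=lambda f,x,y,w,h:cv2.resize(f[y:y+h,x:x+w],(400,300),interpolation=cv2.INTER_CUBIC)
cv2.imwrite("pics/c5.png",np.vstack([np.hstack([c(S,344,204,56,42),c(D,112,256,96,72)]),np.hstack([c(W,0,0,512,384),c(S,190,180,128,96)])])[...,::-1])
for n in((523,-66,59),(507,344,57)): print(proj("wrist",n,ci))
E
```

```text
[508.60542551 -70.4302134  172.99471695]
[256.9 169.7]
[-145.9  190. ]
```

View pics/c5.png

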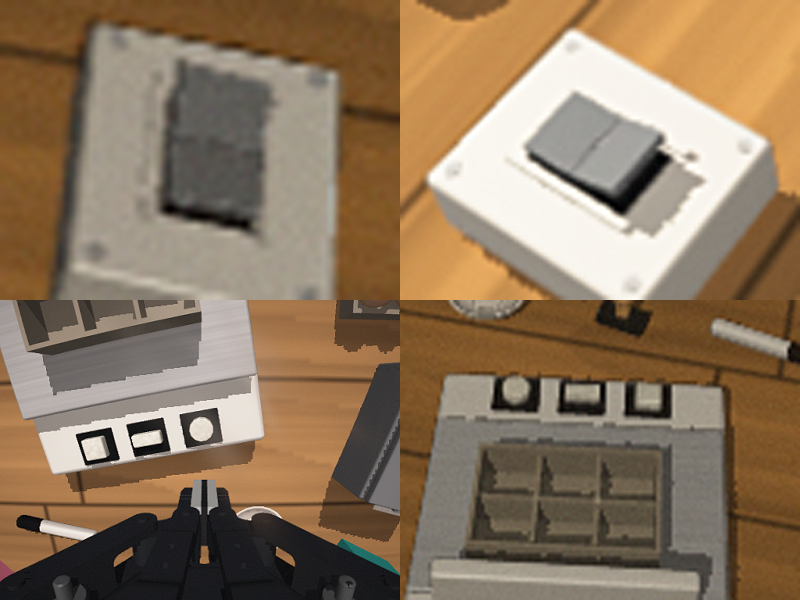

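The rocker has tipped over: its far wing is level and its near wing is raised. The wrist view shows the round key at (201,429) in the montage, beside the oblong key at (146,437) and the square key at (96,447).

```bash
python3 - <<'E'
from h import *
import pickle;ci=pickle.load(open("pics/w.pkl","rb"))
for x,y in((201.5,428),(146,437),(96,447)): print(onz("wrist",x*1.28,(y-300)*1.28,59,ci))
print(bot.get_obs()["tcp_pos"])
E
```

```text
[527.9 -66.9  59. ]
[518.5  -7.7  59. ]
[507.7  48.   59. ]
[508.91882316 -65.77206779 173.19886806]
```

>>> {"fn": "play_rows", "kwargs": {"deltas": [17,0,0,0,0,0,20,0,0,0,20,0,0,0,20,0,0,0,20,0,0,0,15,0,0,0,10,0,0,0,0,0]}}

```text
clock: 13.78
tcp_pos: [524.5, -64.3, 66.3]
tcp_rot: [1.0, 0.001, -0.002, -0.001]
ft_force: [-0.5, -0.3, -0.8]
grip_width: 0.1
```

>>> {"fn": "play_rows", "kwargs": {"deltas": [0,0,3,0,0,0,2,0,0,0,2,0,0,0,1,0,0,0,1,0,0,0,1,0,0,0,0,0,0,0,0,0]}}

```text
clock: 14.45
tcp_pos: [526.6, -66.1, 59.4]
tcp_rot: [1.0, -0.0, 0.0, 0.0]
ft_force: [-0.5, -0.1, 0.3]
grip_width: -0.4
```

>>> {"fn": "play_rows", "kwargs": {"deltas": [0,0,1,0,0,0,1,0,0,0,1,0,0,0,0,0,0,0,0,0,0,0,0,0,0,0,0,0,0,0,0,0]}}

```text
clock: 15.12
tcp_pos: [526.8, -66.1, 56.5]
tcp_rot: [1.0, -0.0, 0.0, 0.0]
ft_force: [0.1, -0.5, 1.8]
grip_width: -0.1
```

>>> {"fn": "play_rows", "kwargs": {"deltas": [0,0,1,0,0,0,1,0,0,0,1,0,0,0,1,0,0,0,0,0,0,0,0,0,0,0,0,0,0,0,0,0]}}

```text
clock: 15.78
tcp_pos: [526.8, -66.1, 53.0]
tcp_rot: [1.0, 0.0, 0.0, 0.0]
ft_force: [-2.9, 0.0, 9.1]
grip_width: 0.1
```

The key bottoms at z = 53.0, a 6 mm travel, with 9 N. I'll lift off and check.

>>> {"fn": "play_rows", "kwargs": {"deltas": [0,0,-4,0,0,0,-6,0,0,0,-15,0,0,0,-20,0,0,0,-20,0,0,0,-20,0,0,0,-20,0,0,0,0,0]}}

```text
clock: 16.45
tcp_pos: [528.8, -66.4, 162.1]
tcp_rot: [1.0, 0.0, 0.003, 0.001]
ft_force: [1.0, -1.1, 0.7]
grip_width: -0.2
```

>>> {"fn": "play_rows", "kwargs": {"deltas": [-20,0,-10,0,-20,0,-10,0,-20,0,-10,0,0,0,0,0,0,0,0,0,0,0,0,0,0,0,0,0,0,0,0,0]}}

```text
clock: 17.12
tcp_pos: [466.6, -65.9, 186.5]
tcp_rot: [1.0, 0.0, -0.001, -0.0]
ft_force: [-0.3, -0.2, 1.0]
grip_width: 0.0
```

```bash
python3 - <<'E'
from h import *
print(bot.get_obs()["tcp_pos"],bot.get_obs()["ft_force"])
S=grab_frame("scene");D=grab_frame("side")
cv2.imwrite("pics/c6.png",cv2.resize(S[120:320,90:390],(780,520),interpolation=cv2.INTER_CUBIC)[...,::-1])
S0=np.load("pics/scene0.npy")
for nm,(x,y) in dict(carton=(380,380),tray=(180,395),dish=(340,277),stamp=(408,285),marker=(480,302),roll=(532,455)).items():
    u,v=int(x*.64),int(y*.64);a=np.abs(S0[v-14:v+14,u-14:u+14].astype(int)-S[v-14:v+14,u-14:u+14]);print(nm,a.mean().round(1))
E
```

```text
[466.63306203 -65.91779319 186.50566307] [-0.34920966 -0.16016549  1.02437995]
carton 3.7
tray 4.0
dish 4.1
stamp 3.5
marker 3.8
roll 4.2
```

View pics/c6.png

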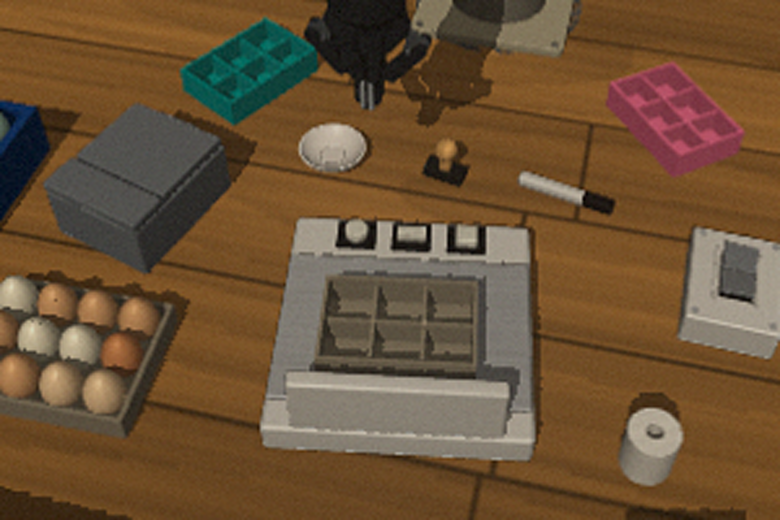

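The last picture shows the cover shut at (150,165), the rocker on at (738,268) and all three keys up at (357,232), (411,234) and (466,235). Around the six loose things only noise has changed, and the arm is clear of everything. I'm handing in.

```bash
python3 -c "
from workcell import bot
print(bot.sign_off())"
```

```text
the job is handed in; nothing more can be done
None
```

I did the three steps in the required order and handed the job in at about 17 s on the clock; no verdict is reported.

| Step | Where it stopped | Force there |
|---|---|---|
| Cover pushed shut | z = 82.8 mm, lying flush with the rear deck in the pictures afterwards | about 23 N overall (21 N vertical) |
| Rocker tipped over | z = 56.9 mm, far wing level and near wing raised in the pictures afterwards | about 26 N overall (23 N vertical) |
| Round key pressed | z = 53.0 mm, after its 6 mm of travel | about 10 N overall (9 N vertical) |

In the last picture all three keys are up, and the cover and rocker are as I left them. The arm is clear at z = 187 mm. Around the six loose things only camera noise had changed since the start.

No check failed. Two position estimates disagreed slightly: the fixed cameras gave x = 521 to 526 mm for the round key and the wrist camera gave 528. I pressed at 527 mm, well within the key's 26 mm width.

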